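Load the top sample tray into the stage

ROBOT

A 6-joint arm with a two-finger parallel gripper is mounted at the origin on the work surface. World frame = base frame: x ahead of the robot, y to its left, z up, the work surface at z = 0. Lengths are in m, angles in rad, forces in N, time in s.
With the tool pointing down it reaches from about 0.3 to 0.875 m from the base axis. Payload 6.4 kg.
Tool frame: the origin (TCP) lies midway between the tips of the shut fingers; the grasp point (between the pads) lies 19 mm behind it; z points along the fingers, y is the line along which they close (so a half turn about z gives the same grasp; the last joint's range is limited). The gripper opens to 85 mm and grips with 20 to 120 N. Pads are 22 mm wide; open, the fingers measure 114 mm over their backs; the gripper's body (76 mm by 85 mm) begins 54 mm behind the grasp point. The pads swing forward as they close: fully open they stand 13 mm farther back than shut.
Start: joints at [1.118, 0.181, 1.607, -0, 1.354, -0.206], TCP at [0.14, 0.558, 0.203] pointing down, gripper open.
Joint ranges: [-2.99, 2.99], [-0.89, 2.07], [0.3, 2.58], [-1.14, 4.28], [0, 2.63], [-3.12, 3.12]. Speed limits (rad/s): [2.57, 2.57, 3.01, 3.14, 3.14, 3.14].

INTERFACE

Orientations are given as a unit quaternion [w, x, y, z].
In Python, from bench import get_obs, camera, hand_in gives the robot as it stands.
- The arm moves only by the tool carry_out, never from a script. Its argument "plan" is a list that holds one entry, the list of rows, each a list of 7 numbers: the shift along the world's x, y, z in m, then the turn, a rotation vector about the world's x, y, z in rad, then the opening, from 0 (shut) to 1 (fully open). In form: [[[x, y, z, rx, ry, rz, hand], ...]]. A call has exactly 5 rows; each row is the pose to reach, as a shift and turn from the pose commanded when the call began; what a row does not reach only later rows make up. A row lasts 1/12 s, in which the tool goes at most 41.7 mm and 7.16 degrees, less where a joint would pass 70% of its speed; a pose out of reach is approached as far as the arm can. A call with a gripper value outside its range is refused whole. The fingers move at their own pace and stop on an object; the grip force is fixed at half the most. Time passes only in rows, so rows that repeat a pose let the fingers close, or fill a call up. It gives the time, the measured TCP pose, the force, the opening and the grip force at its end, in the units of the state.
- get_obs(): the state, without advancing time (a new reading comes with each control period).
- camera(name): name is "scene" or "side" or "wrist"; returns a dict with "pixels" (480x640x3 uint8, red, green, blue), "z_map" (480x640 float32, m along the optical axis (not along the pixel's ray), 0 where there is no reading), "camera_matrix" (3x3 intrinsics, pixels), "cam_to_world" (4x4, takes a point from camera to world coordinates). Camera axes: x right, y up, looking along -z (the intrinsics and any distortion apply to the point x, -y, -z); pixel columns grow to the right and rows downward; lengths in m; the calibration is good to about 2 mm. A picture is of the moment at which its call begins.
- hand_in(): hands the job in; it is judged then, once.
The state is a dict: "time_s": time; "q": joint angles; "dq": joint speeds; "joint_efforts": joint torques, N m; "eef_pos": TCP position; "eef_rot": TCP orientation; "wrist_force": force on the tool from outside, world axes, zero at the start; "torque": the same for the moment, N m; "opening": opening from 0.0 (shut) to 1.0 (fully open); "grasp_force": force on a finger pad.
Only numpy, scipy, OpenCV 4.12 (cv2) and the standard library are available. Lean on these libraries where they do the work, as an engineer would, in place of code of your own. Each camera call takes 0.05 s, during which the arm holds its last target. There are 200 camera calls.

TASK

Take the top tray off the nested pile in the caddy, leaving the other trays there, and stand it upright on the grey mat and let go of it. Then pick it up again by its handle, lower it into the channel of the sample stage with the handle sticking out of the open end, push it under the lip until it is fully home against the end stop, and let go. Do not disturb the rest of the pile or the jar, the dish and the swab pot.

Things in the scene. Friction and masses are not known exactly. Their poses are not given: they have to be found in the camera images.
- tray_top: top tray of the pile: steel, rim 100 x 54 mm, 28 mm high; foot 90 x 44 mm (z 0 to 14), wider upper part 100 x 54 mm with vertical sides (z 14 to 28), walls 3 mm; bar handle at one short end (x -110 to -50). About 0.18 kg, centre of mass at x = -9. Origin: centre of the foot's underside; x along its length, away from the handle, z up. In the pile the handle is hemmed in by the caddy's fences.
- tray_top_handle (a point): middle of the top tray's flat bar handle, 60 mm long (x), 16 mm wide (y), 10 mm thick (tray z 18 to 28); 80 mm from the tray's origin along its -x and 23 mm up; axes as the tray's
- tray_mid: second tray of the pile, same kind, origin and axes likewise; to be left alone. Each tray's foot nests 11 mm deep in the tray below, 2 mm free all round, and trays sit 17 mm apart in height: only the upper part (z 14 to 28) of the top tray stands free above the rim of this one, which is just as wide.
- tray_low: lowest tray of the pile, same kind, origin and axes likewise; to be left alone
- caddy: white plastic caddy fixed on the bench that holds the pile, left or right of the mat: base 178 x 84 x 8 mm; two upright fences 50 mm long, 8 mm thick, up to z = 88 mm stand 4 mm either side of the tray handles (x -110 to -60, y +-12 to +-20). Origin: on the bench under the trays' origins; x along the trays, handles towards -x.
- mat: grey rubber mat fixed on the bench, 190 (x) x 140 (y) x 3 mm; origin at the centre of its underside
- stage: fixed sample stage: deck 158 x 100 mm, 12 mm high (x -90 to 68); channel 60 mm wide between two black cheeks (14 mm thick, up to z = 40 mm, x -54 to 50), open above and at the -x end; stop wall at x = 50 with a lip reaching back to x = 38 over the channel, underside 35 mm above the deck, top at z = 52 mm. Origin on the bench under the home point; x along the channel to the stop.
- stage_home (a point): point on the stage's deck (12 mm above the stage's origin) where the tray's origin lies when the tray is fully home, axes as the stage's: the tray's x then points along x, its front end touches the stop
- jar: bystander: small closed glass jar, 42 mm across, 62 mm high; origin at the centre of its underside
- dish: bystander: small round dish with white lid, 56 mm across, 19 mm high; origin at the centre of its underside
- swab_pot: bystander: white pot 52 mm across, 45 mm high, with swabs up to 69 mm; origin at the centre of its underside
There are look-alikes about, which are no part of the job. Leave any orange or purple look-alike of the stage alone.

How it is judged:
On the way, in this order (a step that is already met when the one before it is completed fails the run):
1. the top tray is lifted clear of the pile (z of tray_top in the frame of caddy above 0.07 m), for 0.1 s.
2. the tray stands upright on the mat, let go and at rest (x of tray_top in the frame of mat between -0.09 and 0.09 m and y of tray_top in the frame of mat between -0.07 and 0.07 m and z of tray_top in the frame of mat between 0 and 0.006 m and angle between tray_top's own z axis and vertical below 0.06 rad and linear speed of tray_top below 0.02 m/s and contact force between the fingers and tray_top below 0.1 N), for 0.2 s.
3. the tray is lifted off the mat, held by its handle (z of tray_top in the frame of mat above 0.02 m and distance between the grasp point and tray_top_handle below 0.035 m and contact force between the fingers and tray_top above 0.5 N), for 0.1 s.
At the end, for the whole second after the job is handed in: Top tray flat in the channel, at rest: origin within 3 mm of home along the channel and in height, 6 mm across, aligned within 0.08 rad, tilt under 0.04 rad; the other two trays within 15 mm, the jar, dish and swab pot within 25 mm of their starts (x of tray_top in the frame of stage_home between -0.003 and 0.003 m and y of tray_top in the frame of stage_home between -0.006 and 0.006 m and z of tray_top in the frame of stage_home between -0.003 and 0.003 m and angle between the x axis of tray_top and the x axis of stage_home, either way round below 0.08 rad and angle between tray_top's own z axis and vertical below 0.04 rad and linear speed of tray_top below 0.01 m/s and distance of each of tray_mid, tray_low from where it was at the start of the episode below 0.015 m and distance of each of jar, dish, swab_pot from where it was at the start of the episode below 0.025 m); the robot touches nothing.
It fails at once if the rest of the pile is disturbed (another tray moved or lifted over 15 mm) (distance of any of tray_mid, tray_low from where it was at the start of the episode above 0.015 m).
It fails at once if a bystander is moved over 25 mm or tipped (distance of any of jar, dish, swab_pot from where it was at the start of the episode above 0.025 m or angle between any of jar, dish, swab_pot's own z axis and vertical above 0.5 rad).
It also fails if it takes over 58 s, if anything falls off the work surface, if the arm or the gripper's body presses on something with over 40 N, if the wrist force passes 120 N, or if a joint passes its speed limit or range.

## Working session

There is one attempt and no reset: what is moved stays moved. The work goes in short steps, Python scripts to look and compute and a tool call to move; the robot and the scene stay as the last step left them, time stands still between calls to the robot, and variables do not carry over. Pictures are saved under pics/ and viewed, at most 10 in all, crops included, and the job is handed in when it is done.

Besides the shell and the picture viewer there is one more tool, called after "Request:" as name([rows], argument=value, ...), one row to a line, values as JSON. carry_out: Moves the arm, as the interface text tells. Its arguments: {"type":"object","properties":{"plan":{"type":"array","items":{"type":"array","items":{"type":"array","items":{"type":"number"}}}}},"required":["plan"]}

```bash
mkdir -p pics; ls; cat > h.py <<'E'
import numpy as np, cv2
from bench import get_obs, camera, hand_in
def cloud(c):
    K=c["camera_matrix"];T=np.array(c["cam_to_world"]);z=c["z_map"]
    v,u=np.mgrid[0:480,0:640]
    P=np.stack([(u-K[0][2])/K[0][0]*z,-(v-K[1][2])/K[1][1]*z,-z,np.ones_like(z)],-1)
    W=(P@T.T)[...,:3]; W[z==0]=np.nan
    return W
def ray(c,u,v,zp):
    K=c["camera_matrix"];T=np.array(c["cam_to_world"])
    d=T[:3,:3]@np.array([(u-K[0][2])/K[0][0],-(v-K[1][2])/K[1][1],-1]);o=T[:3,3]
    return o+d*(zp-o[2])/d[2]
def save(n,im): cv2.imwrite("pics/"+n+".png",cv2.cvtColor(im,cv2.COLOR_RGB2BGR))
E
python3 - <<'E'
from h import *
import pickle
d={n:camera(n) for n in("scene","side","wrist")}
pickle.dump(d,open("c0.pkl","wb"))
for n in d: print(n,np.round(d[n]["cam_to_world"],3).tolist(),{k:v for k,v in d[n].items() if k not in("pixels","z_map","cam_to_world")})
a=np.hstack([d["scene"]["pixels"],d["side"]["pixels"]])
save("scene",d["scene"]["pixels"]);save("side",d["side"]["pixels"])
o=get_obs();print({k:np.round(v,3).tolist() for k,v in o.items()})
E
```

```text
pics
scene [[-0.059, -0.54, 0.839, 1.314], [0.998, -0.033, 0.048, 0.071], [0.002, 0.841, 0.542, 0.537], [0.0, 0.0, 0.0, 1.0]] {'camera_matrix': array([[433.46207369,   0.        , 317.17116265],
       [  0.        , 433.46207369, 239.80989808],
       [  0.        ,   0.        ,   1.        ]])}
side [[-0.979, 0.114, -0.171, 0.394], [-0.205, -0.539, 0.817, 0.954], [0.001, 0.835, 0.551, 0.669], [0.0, 0.0, 0.0, 1.0]] {'camera_matrix': array([[469.90774161,   0.        , 319.02049378],
       [  0.        , 469.90774161, 244.37901263],
       [  0.        ,   0.        ,   1.        ]])}
wrist [[0.245, -0.92, -0.305, 0.06], [0.97, 0.232, 0.078, 0.576], [-0.001, -0.315, 0.949, 0.373], [0.0, 0.0, 0.0, 1.0]] {'camera_matrix': array([[425.09783384,   0.        , 310.94301963],
       [  0.        , 425.09783384, 239.06169044],
       [  0.        ,   0.        ,   1.        ]])}
{'time_s': 0.15, 'q': [1.118, 0.181, 1.608, -0.0, 1.354, -0.206], 'dq': [0.0, -0.002, -0.002, 0.002, 0.002, -0.0], 'joint_efforts': [0.001, -44.527, -35.168, -0.0, 0.006, -0.0], 'eef_pos': [0.14, 0.557, 0.202], 'eef_rot': [-0.0, 0.123, 0.992, -0.001], 'wrist_force': [-1.516, 0.203, 0.224], 'torque': [0.034, 0.002, -0.021], 'grasp_force': 0.0, 'opening': 1.004}
```

View pics/scene.png

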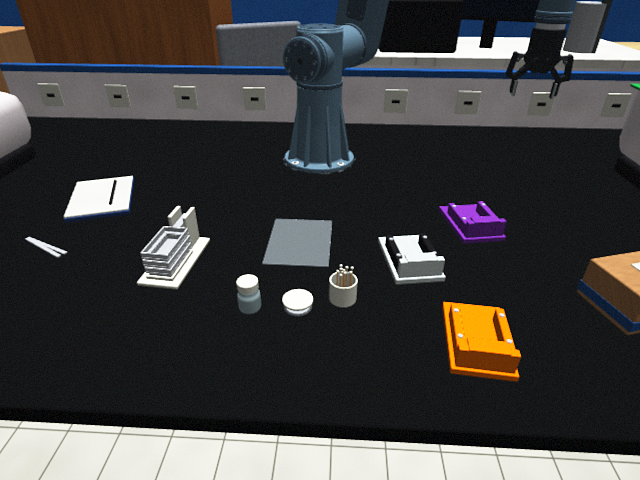

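View pics/side.png

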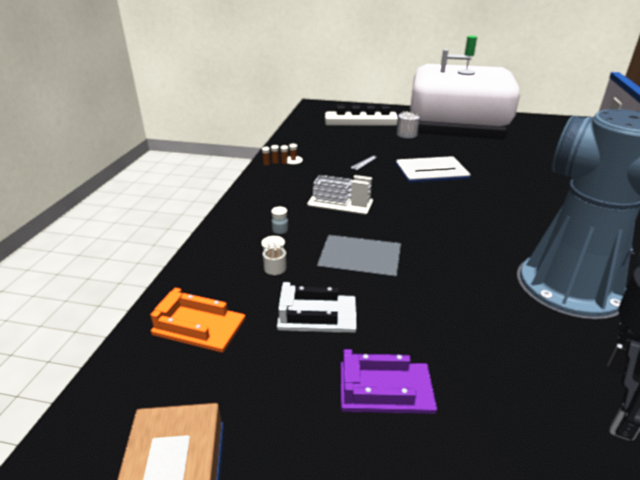

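The scene view shows the caddy with the nested pile at (175,250), the mat at (300,242), the white stage with black cheeks at (412,257), and the jar (248,293), dish (298,301) and pot (343,288). The look-alikes are the orange stage (480,340) and the purple stage (475,220). I choose the white stage with black cheeks, and the steel pile whose fences are at (183,225).

```bash
python3 - <<'E'
from h import *
import pickle
d=pickle.load(open("c0.pkl","rb"))
c=d["scene"];W=cloud(c);hsv=cv2.cvtColor(c["pixels"],cv2.COLOR_RGB2HSV)
def rep(n,x0,x1,y0,y1):
    w=W[y0:y1,x0:x1].reshape(-1,3);w=w[~np.isnan(w[:,0])];w=w[(w[:,2]>0.005)]
    print(n,len(w),"min",w.min(0).round(3),"max",w.max(0).round(3),"med",np.median(w,0).round(3))
    r=cv2.minAreaRect((w[:,:2]*1000).astype(np.float32));print("   rect mm",np.round(r[0]),np.round(r[1]),round(r[2],1))
    return w
rep("caddy",130,215,200,290)
rep("stage",375,447,228,285)
rep("jar",232,265,270,316);rep("dish",278,317,286,318);rep("pot",325,361,262,308)
for n,cc in d.items():
    if n=="wrist":continue
    Wn=cloud(cc);g=cc["pixels"].astype(int)
    m=(Wn[...,2]<0.012)&(Wn[...,2]>-0.01)&(g.min(-1)>50)&(g.max(-1)<140)&(abs(Wn[...,0]-.55)<.3)&(abs(Wn[...,1])<.25)
    k,l,s,ce=cv2.connectedComponentsWithStats(m.astype(np.uint8));i=1+s[1:,4].argmax()
    r=cv2.minAreaRect((Wn[l==i][:,:2]*1000).astype(np.float32));print(n,"mat",s[i],r,np.median(Wn[l==i][:,2]))
big=cv2.resize(c["pixels"][195:295,130:450],None,fx=2.5,fy=2.5,interpolation=cv2.INTER_CUBIC);save("crop0",big)
E
```

```text
caddy 3408 min [ 0.331 -0.476  0.005] max [ 0.678 -0.221  0.092] med [ 0.606 -0.258  0.046]
   rect mm [ 485. -318.] [415. 160.] 25.6
stage 2423 min [0.466 0.163 0.005] max [0.635 0.285 0.055] med [0.605 0.223 0.027]
   rect mm [550. 221.] [163. 100.] 11.6
jar 792 min [ 0.699 -0.108  0.005] max [ 0.741 -0.066  0.065] med [ 0.732 -0.084  0.042]
   rect mm [720. -87.] [40. 39.] 44.3
dish 620 min [ 0.681 -0.026  0.005] max [0.74  0.028 0.022] med [0.718 0.002 0.019]
   rect mm [710.   0.] [59. 53.] 3.9
pot 902 min [0.586 0.05  0.005] max [0.71  0.108 0.07 ] med [0.696 0.083 0.034]
   rect mm [647.  80.] [126.  51.] 4.4
scene mat [378 241  50  44 181] ((566.1300048828125, 180.79006958007812), (171.76834106445312, 58.69522476196289), 30.915842056274414) 0.004497385389846897
side mat [317 234  85  43 393] ((492.425537109375, -18.900070190429688), (153.7703399658203, 196.62196350097656), 89.26605987548828) 0.0007730899841330574
```

View pics/crop0.png

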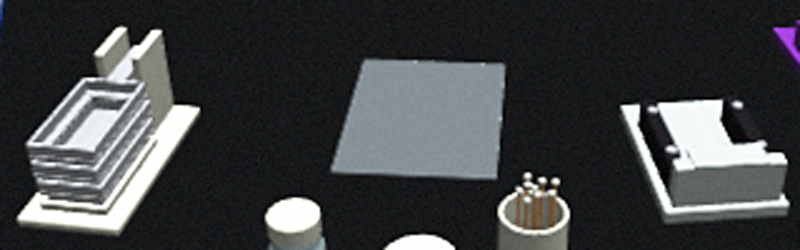

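Request:
carry_out([
  [[0.027, -0.03, 0.01, 0, 0, 0, 1], [0.054, -0.06, 0.02, 0, 0, 0, 1], [0.081, -0.09, 0.03, 0, 0, 0, 1], [0.108, -0.12, 0.04, 0, 0, 0, 1], [0.135, -0.15, 0.05, 0, 0, 0, 1]],
])

```text
time_s: 0.57
eef_pos: [0.276, 0.406, 0.2533]
eef_rot: [-0.0, 0.123, 0.992, -0.0]
wrist_force: [0.4, 0.2, -0.4]
opening: 1.002
grasp_force: 0.0
```

Request:
carry_out([
  [[0.027, -0.03, 0.01, 0, 0, 0, 1], [0.054, -0.06, 0.02, 0, 0, 0, 1], [0.081, -0.09, 0.03, 0, 0, 0, 1], [0.108, -0.12, 0.04, 0, 0, 0, 1], [0.135, -0.15, 0.05, 0, 0, 0, 1]],
])

```text
time_s: 0.98
eef_pos: [0.4112, 0.2558, 0.3036]
eef_rot: [0.0, 0.123, 0.992, 0.0]
wrist_force: [-0.0, 0.8, -0.5]
opening: 1.001
grasp_force: 0.0
```

Request:
carry_out([
  [[0.02, -0.02, 0, 0, 0, 0, 1], [0.04, -0.04, 0, 0, 0, 0, 1], [0.04, -0.04, 0, 0, 0, 0, 1], [0.04, -0.04, 0, 0, 0, 0, 1], [0.04, -0.04, 0, 0, 0, 0, 1]],
])

```text
time_s: 1.4
eef_pos: [0.45, 0.2178, 0.3027]
eef_rot: [-0.001, 0.123, 0.992, 0.0]
wrist_force: [0.3, -0.1, 0.8]
opening: 1.0
grasp_force: 0.0
```

```bash
python3 - <<'E'
from h import *
import pickle
c=camera("wrist");pickle.dump(c,open("c1.pkl","wb"));save("w1",c["pixels"])
o=get_obs();print({k:np.round(o[k],4).tolist() for k in("time_s","q","eef_pos","eef_rot","wrist_force")});print(np.round(c["cam_to_world"],3))
E
```

```text
{'time_s': 1.45, 'q': [0.2135, -0.0587, 1.6595, 0.0003, 1.5415, -1.1111], 'eef_pos': [0.4497, 0.2182, 0.3028], 'eef_rot': [-0.0004, 0.1228, 0.9924, 0.0], 'wrist_force': [0.0464, 0.3175, 0.3382]}
[[ 0.245 -0.92  -0.305  0.37 ]
 [ 0.969  0.233  0.077  0.237]
 [ 0.    -0.314  0.949  0.474]
 [ 0.     0.     0.     1.   ]]
```

View pics/w1.png

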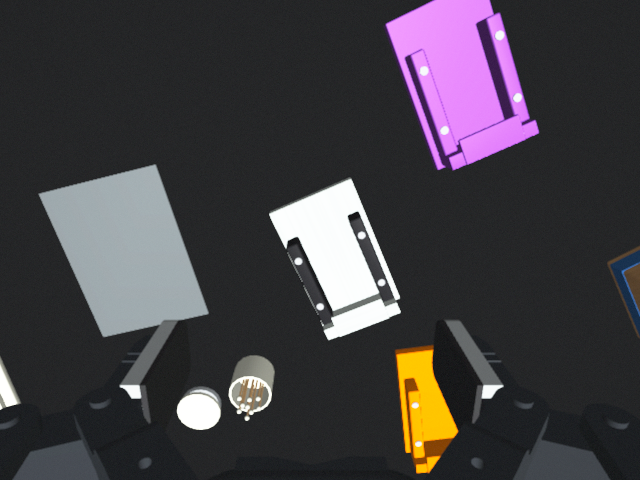

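The wrist view shows the white stage at (335,255): black cheeks at (310,283) and (372,258), stop wall and lip at (363,318), open end up at (310,195) towards the robot. The mat is at (125,250).

```bash
cat >> h.py <<'E'
def rect(pts):
    r=cv2.minAreaRect((np.asarray(pts)[:,:2]*1000).astype(np.float32));return [np.round(x,1) for x in r]
E
python3 - <<'E'
from h import *
import pickle
c=pickle.load(open("c1.pkl","rb"));W=cloud(c);g=c["pixels"].astype(int)
reg=np.zeros((480,640),bool);reg[170:350,262:405]=1
bri=g.min(-1)
def comp(m,n=1):
    k,l,s,ce=cv2.connectedComponentsWithStats(m.astype(np.uint8));o=np.argsort(-s[1:,4])[:n]+1
    return [W[l==i] for i in o]
z=W[...,2]
print("z hist",np.histogram(z[reg],np.arange(-.005,.07,.005)))
for lo,hi,nm,n in((.006,.02,"deck",1),(.034,.0445,"cheeks",2),(.046,.06,"wall",1),(.006,.07,"all",1)):
    m=reg&(z>lo)&(z<hi)
    for p in comp(m,n): print(nm,len(p),rect(p),"zmed",np.median(p[:,2]).round(4))
# mat
m=(abs(z)<.012)&(bri>100)&(np.arange(640)<215)&(np.arange(480)[:,None]<345)
p=comp(m)[0];print("mat",rect(p),np.median(p[:,2]))
# deck outline by rays (white mask at z=.012), two views
for nm,cc,box in(("wrist",c,(170,350,262,405)),):
    b=(bri>120)&reg
    cn=max(cv2.findContours(b.astype(np.uint8),cv2.RETR_EXTERNAL,cv2.CHAIN_APPROX_NONE)[0],key=cv2.contourArea)
    print(cv2.approxPolyDP(cn,6,True)[:,0].tolist())
    for v in cv2.approxPolyDP(cn,6,True)[:,0]: print(v,ray(cc,*v,.012).round(4))
E
```

```text
z hist (array([5141, 8372,  105, 7641,  194,  180,   96,   88, 1045, 1259,  203,
       1306,    0,    0,    0]), array([-0.005,  0.   ,  0.005,  0.01 ,  0.015,  0.02 ,  0.025,  0.03 ,
        0.035,  0.04 ,  0.045,  0.05 ,  0.055,  0.06 ,  0.065,  0.07 ]))
deck 7886 [array([547.4, 221.8]), array([158.3, 100. ]), np.float64(9.5)] zmed 0.0123
cheeks 1172 [array([550.6, 259.8]), array([105.8,  14.1]), np.float64(9.3)] zmed 0.0402
cheeks 1136 [array([562.5, 186.9]), array([105.4,  14.4]), np.float64(9.5)] zmed 0.0401
wall 1497 [array([608.5, 232.1]), array([27.3, 87.7]), np.float64(9.0)] zmed 0.0519
all 12097 [array([547.4, 221.8]), array([158.3, 100. ]), np.float64(9.5)] zmed 0.0129
mat [array([488.8, -17.6]), array([140.7, 190.5]), np.float64(89.6)] 0.0031975079113858995
[[350, 178], [269, 213], [285, 248], [299, 238], [332, 310], [378, 293], [347, 218], [355, 211], [399, 298]]
[350 178] [0.4607 0.258  0.012 ]
[269 213] [0.4769 0.1614 0.012 ]
[285 248] [0.5215 0.1678 0.012 ]
[299 238] [0.5137 0.1865 0.012 ]
[332 310] [0.6123 0.202  0.012 ]
[378 293] [0.6037 0.2604 0.012 ]
[347 218] [0.5041 0.2449 0.012 ]
[355 211] [0.4983 0.2554 0.012 ]
[399 298] [0.6164 0.2835 0.012 ]
```

Request:
carry_out([
  [[0, -0.04, 0, 0, 0, 0, 1], [0, -0.08, 0, 0, 0, 0, 1], [0, -0.12, 0, 0, 0, 0, 1], [0, -0.16, 0, 0, 0, 0, 1], [0, -0.2, 0, 0, 0, 0, 1]],
])

```text
time_s: 1.87
eef_pos: [0.4497, 0.0175, 0.3033]
eef_rot: [0.0, 0.122, 0.993, 0.0]
wrist_force: [0.6, -0.6, 1.7]
opening: 0.998
grasp_force: 0.0
```

Request:
carry_out([
  [[0, -0.04, 0, 0, 0, 0, 1], [0, -0.08, 0, 0, 0, 0, 1], [0, -0.12, 0, 0, 0, 0, 1], [0, -0.16, 0, 0, 0, 0, 1], [0, -0.2, 0, 0, 0, 0, 1]],
])

```text
time_s: 2.28
eef_pos: [0.4503, -0.1828, 0.3034]
eef_rot: [0.0, 0.122, 0.993, -0.0]
wrist_force: [1.8, 0.6, -0.6]
opening: 0.997
grasp_force: 0.0
```

Request:
carry_out([
  [[0, -0.04, 0, 0, 0, 0, 1], [0, -0.06, 0, 0, 0, 0, 1], [0, -0.06, 0, 0, 0, 0, 1], [0, -0.06, 0, 0, 0, 0, 1], [0, -0.06, 0, 0, 0, 0, 1]],
])

```text
time_s: 2.7
eef_pos: [0.4507, -0.2407, 0.303]
eef_rot: [-0.0, 0.122, 0.992, 0.0]
wrist_force: [0.1, 0.3, 0.5]
opening: 1.0
grasp_force: 0.0
```

```bash
python3 - <<'E'
from h import *
import pickle
c=camera("wrist");pickle.dump(c,open("c2.pkl","wb"));save("w2",c["pixels"])
o=get_obs();print({k:np.round(o[k],4).tolist() for k in("time_s","q","eef_pos","eef_rot","wrist_force")})
E
```

```text
{'time_s': 2.75, 'q': [-0.7231, -0.0329, 1.6341, 0.0004, 1.5406, -2.0494], 'eef_pos': [0.4508, -0.2406, 0.3032], 'eef_rot': [0.0, 0.122, 0.9925, 0.0002], 'wrist_force': [0.3282, -0.7713, 0.455]}
```

View pics/w2.png

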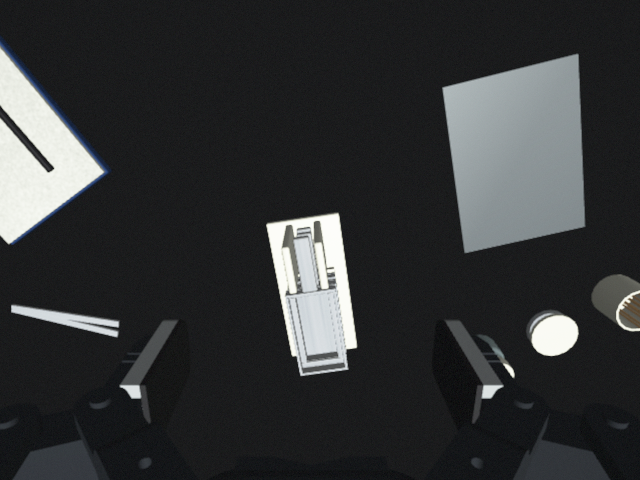

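The pile is at (318,330) with its handle at (305,255) between the fences at (288,260) and (322,255). It lies to the left of the mat at (515,150).

```bash
python3 - <<'E'
from h import *
import pickle
c=pickle.load(open("c2.pkl","rb"));W=cloud(c);z=W[...,2]
reg=np.zeros((480,640),bool);reg[205:385,255:365]=1
print(np.histogram(z[reg],np.arange(0,.1,.004)))
def big(m,n=1):
    k,l,s,ce=cv2.connectedComponentsWithStats(m.astype(np.uint8));return [W[l==i] for i in np.argsort(-s[1:,4])[:n]+1]
for lo,hi,nm,n in((.005,.013,"base",1),(.078,.095,"fences",2),(.064,.078,"rim+handle",1)):
    for p in big(reg&(z>lo)&(z<hi),n): print(nm,len(p),rect(p),np.median(p[:,2]).round(4))
rim=reg.copy();rim[:288]=0
for p in big(rim&(z>.064)&(z<.078)): print("rim",len(p),rect(p),np.percentile(p[:,2],[5,50,95]).round(4))
hd=reg.copy();hd[288:]=0
for p in big(hd&(z>.062)&(z<.075)): print("handle",len(p),rect(p),np.median(p[:,2]))
s=pickle.load(open("c0.pkl","rb"))["scene"];S=cloud(s);zz=S[...,2]
m=np.zeros_like(reg);m[222:290,135:215]=1;m&=(zz>.064)&(zz<.076)&(S[...,0]>.54)
k,l,st,_=cv2.connectedComponentsWithStats(m.astype(np.uint8));i=1+st[1:,4].argmax();print("scene rim",st[i],rect(S[l==i]),np.median(zz[l==i]))
E
```

```text
(array([5821, 1455, 1981,   46,   45,   18,   38,   58,  115,   85,  158,
       1860,  199,  317,  924,  357,  267, 1596,   56,   40,   52,  451,
        329,    0]), array([0.   , 0.004, 0.008, 0.012, 0.016, 0.02 , 0.024, 0.028, 0.032,
       0.036, 0.04 , 0.044, 0.048, 0.052, 0.056, 0.06 , 0.064, 0.068,
       0.072, 0.076, 0.08 , 0.084, 0.088, 0.092, 0.096]))
base 3428 [array([ 583. , -272.2]), array([ 84.1, 179. ]), np.float64(84.6)] 0.0082
fences 433 [array([ 521.3, -282.3]), array([ 8.2, 49.3]), np.float64(84.6)] 0.0878
fences 414 [array([ 524.5, -250.5]), array([ 8. , 50.2]), np.float64(84.7)] 0.0878
rim+handle 1797 [array([ 577.2, -272.1]), array([ 54.3, 160.9]), np.float64(84.9)] 0.07
rim 987 [array([ 604.1, -274.5]), array([ 54.3, 106.9]), np.float64(84.9)] [0.0652 0.0699 0.0713]
handle 823 [array([ 525.1, -267.4]), array([16.3, 56.2]), np.float64(84.8)] 0.07004339835856971
scene rim [141 222  49  36 478] [array([ 599.8, -272.2]), array([ 57.2, 121.2]), np.float64(85.3)] 0.0691801785520397
```

Request:
carry_out([
  [[0.03, -0.007, -0.02, 0, 0, 0.06, 1], [0.06, -0.014, -0.04, 0, 0, 0.12, 1], [0.09, -0.02, -0.06, 0, 0, 0.152, 1], [0.12, -0.027, -0.08, 0, 0, 0.152, 1], [0.147, -0.033, -0.1, 0, 0, 0.152, 1]],
])

```text
time_s: 3.17
eef_pos: [0.5997, -0.2733, 0.2026]
eef_rot: [0.0, 0.046, 0.999, -0.0]
wrist_force: [-0.1, 1.2, 0.4]
opening: 1.0
grasp_force: 0.0
```

Request:
carry_out([
  [[0, 0, -0.03, 0, 0, 0, 1], [0, 0, -0.06, 0, 0, 0, 1], [0, 0, -0.09, 0, 0, 0, 1], [0, 0, -0.1, 0, 0, 0, 1], [0, 0, -0.1, 0, 0, 0, 1]],
])

```text
time_s: 3.58
eef_pos: [0.5957, -0.2722, 0.0997]
eef_rot: [-0.003, 0.046, 0.999, 0.002]
wrist_force: [-0.1, 0.3, 0.2]
opening: 0.998
grasp_force: 0.0
```

```bash
python3 - <<'E'
from h import *
o=get_obs();print({k:np.round(o[k],4).tolist() for k in("time_s","q","eef_pos","eef_rot","wrist_force")})
a=2*np.arctan2(o["eef_rot"][1],o["eef_rot"][2]);print("tool y yaw",90-np.degrees(a))
c=camera("wrist");W=cloud(c);z=W[...,2]
m=(z>.064)&(z<.076)&(np.hypot(W[...,0]-.6,W[...,1]+.27)<.13)
k,l,st,_=cv2.connectedComponentsWithStats(m.astype(np.uint8))
for i in np.argsort(-st[1:,4])[:3]+1: print(st[i],rect(W[l==i]),np.median(z[l==i]))
print(rect(W[m]))
save("w3",c["pixels"])
E
```

```text
{'time_s': 3.5833, 'q': [-0.6095, 0.4591, 1.4677, 0.0001, 1.2216, -2.0877], 'eef_pos': [0.5957, -0.2722, 0.0997], 'eef_rot': [-0.0028, 0.0463, 0.9989, 0.0019], 'wrist_force': [-0.0668, 0.3007, 0.1557]}
tool y yaw 84.6887015796765
[ 255   60  111  312 8735] [array([ 577.5, -271.6]), array([ 54.2, 160.5]), np.float64(84.9)] 0.06991432612810988
[336  63   5 110 179] [array([ 523.9, -254.1]), array([ 0.5, 47.1]), np.float64(84.2)] 0.07027603327063897
[283  66   4 106 147] [array([ 521.7, -278. ]), array([ 0.3, 45.9]), np.float64(84.8)] 0.0701615373318566
[array([ 577.5, -271.6]), array([ 54.2, 160.5]), np.float64(84.9)]
```

View pics/w3.png

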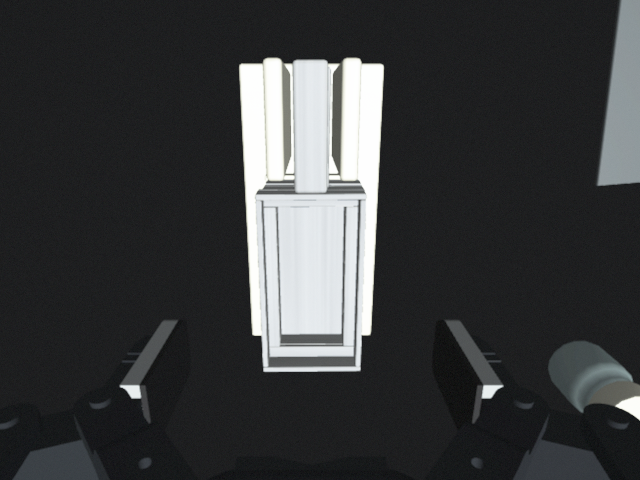

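Request:
carry_out([
  [[0.0025, -0.001, -0.01, 0, 0, 0, 1], [0.0025, -0.001, -0.024, 0, 0, 0, 1], [0.0025, -0.001, -0.038, 0, 0, 0, 1], [0.0025, -0.001, -0.0465, 0, 0, 0, 1], [0.0025, -0.001, -0.0465, 0, 0, 0, 1]],
])

```text
time_s: 4.05
eef_pos: [0.5981, -0.2753, 0.0535]
eef_rot: [-0.002, 0.047, 0.999, 0.001]
wrist_force: [-1.2, 0.3, -0.0]
opening: 0.999
grasp_force: 0.0
```

```bash
python3 - <<'E'
from h import *
o=get_obs();print({k:np.round(o[k],4).tolist() for k in("time_s","eef_pos","eef_rot","wrist_force")})
E
```

```text
{'time_s': 4.05, 'eef_pos': [0.5981, -0.2753, 0.0535], 'eef_rot': [-0.0021, 0.0475, 0.9989, 0.0013], 'wrist_force': [-1.2015, 0.2853, -0.0299]}
```

Request:
carry_out([
  [[0, 0.0015, 0, 0, 0, 0, 1], [0, 0.0015, 0, 0, 0, 0, 0.8], [0, 0.0015, 0, 0, 0, 0, 0.7], [0, 0.0015, 0, 0, 0, 0, 0.65], [0, 0.0015, 0, 0, 0, 0, 0.6]],
])

```text
time_s: 4.47
eef_pos: [0.6003, -0.2752, 0.0573]
eef_rot: [0.0, 0.047, 0.999, -0.0]
wrist_force: [-0.3, -0.6, -0.9]
opening: 0.601
grasp_force: 0.0
```

Request:
carry_out([
  [[0, 0, 0, 0, 0, 0, 0.5], [0, 0, 0, 0, 0, 0, 0.4], [0, 0, 0, 0, 0, 0, 0.3], [0, 0, 0, 0, 0, 0, 0.2], [0, 0, 0, 0, 0, 0, 0.2]],
])

```text
time_s: 4.88
eef_pos: [0.5999, -0.2749, 0.0565]
eef_rot: [-0.0, 0.047, 0.999, 0.0]
wrist_force: [-1.0, 0.4, -0.7]
opening: 0.201
grasp_force: 0.0
```

Request:
carry_out([
  [[0, 0, 0, 0, 0, 0, 0.2], [0, 0, 0, 0, 0, 0, 0.2], [0, 0, 0.002, 0, 0, 0, 0.2], [0, 0, 0.004, 0, 0, 0, 0.2], [0, 0, 0.006, 0, 0, 0, 0.2]],
])

```text
time_s: 5.3
eef_pos: [0.6, -0.2749, 0.0629]
eef_rot: [0.0, 0.047, 0.999, -0.0]
wrist_force: [-0.0, 0.8, -0.5]
opening: 0.205
grasp_force: 0.0
```

```bash
python3 - <<'E'
from h import *
o=get_obs();print({k:np.round(o[k],4).tolist() for k in("time_s","eef_pos","eef_rot","wrist_force","opening","grasp_force")})
c=camera("side");save("s4",cv2.resize(c["pixels"][150:230,270:400],None,fx=6,fy=6,interpolation=cv2.INTER_CUBIC))
E
```

```text
{'time_s': 5.3, 'eef_pos': [0.6, -0.2749, 0.0629], 'eef_rot': [0.0001, 0.0474, 0.9989, -0.0], 'wrist_force': [-0.0197, 0.8137, -0.4771], 'opening': 0.2051, 'grasp_force': 0.0}
```

View pics/s4.png

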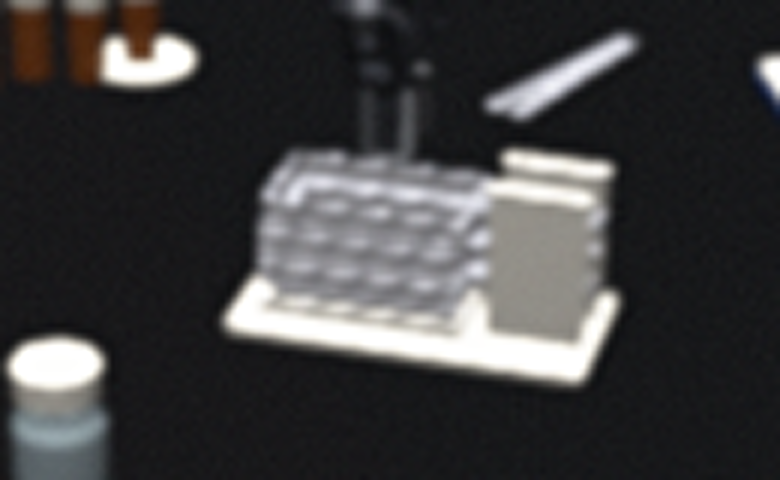

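The fingers closed over the rim without gripping: they are 17 mm apart above the tray, and the pile looks untouched. I'll measure where the tips really are.

```bash
cat > tips.py <<'E'
from h import *
o=get_obs();p=np.array(o["eef_pos"]);print({k:np.round(o[k],4).tolist() for k in("time_s","eef_pos","opening","grasp_force")})
for n in("side","scene","wrist"):
    c=camera(n);W=cloud(c);g=c["pixels"].astype(int)
    m=(np.hypot(W[...,0]-p[0],W[...,1]-p[1])<.065)&(abs(W[...,0]-p[0])<.03)&(W[...,2]<p[2]+.1)&(W[...,2]>p[2]-.005)&(W[...,2]>.0715)
    w=W[m]
    if len(w)<5: print(n,len(w));continue
    print(n,len(w),"tip z pct",np.percentile(w[:,2],[0,1,3,10]).round(4),"y",np.percentile(w[:,1],[2,98]).round(4))
    l=w[w[:,2]<w[:,2].min()+.006];print("   lowest y",np.sort(l[:,1])[[0,-1]].round(4),len(l))
E
python3 tips.py
```

```text
{'time_s': 5.35, 'eef_pos': [0.6003, -0.2751, 0.0634], 'opening': 0.2063, 'grasp_force': 0.0}
side 255 tip z pct [0.0717 0.0916 0.094  0.1008] y [-0.3092 -0.2218]
   lowest y [-0.2883 -0.2883] 1
scene 1001 tip z pct [0.0716 0.0935 0.0968 0.1049] y [-0.3192 -0.2294]
   lowest y [-0.2998 -0.2463] 5
wrist 33837 tip z pct [0.0715 0.0985 0.1043 0.1201] y [-0.3212 -0.2282]
   lowest y [-0.2985 -0.2471] 8
```

```bash
python3 - <<'E'
from h import *
o=get_obs();p=np.array(o["eef_pos"])
for n in("side","scene","wrist"):
    c=camera(n);W=cloud(c)
    m=(abs(W[...,1]-p[1])<.06)&(abs(W[...,0]-p[0])<.03)&(W[...,2]<p[2]+.075)&(W[...,2]>.073)
    v,u=np.where(m);print(n,v.min(),v.max(),u.min(),u.max())
    for lo in np.arange(.073,.14,.006):
        k=m&(W[...,2]>=lo)&(W[...,2]<lo+.006)
        if k.sum(): w=W[k];print("  z%.3f n%d x[%.3f %.3f] y"%(lo,k.sum(),w[:,0].min(),w[:,0].max()),np.percentile(w[:,1],[0,25,50,75,100]).round(3), c["pixels"][k].mean(0).round())
    if n=="wrist": save("w5",c["pixels"])
E
```

```text
side 158 176 329 342
  z0.085 n1 x[0.610 0.610] y [-0.262 -0.262 -0.262 -0.262 -0.262] [124. 125. 130.]
  z0.091 n15 x[0.589 0.613] y [-0.289 -0.271 -0.259 -0.257 -0.255] [70. 71. 75.]
  z0.097 n18 x[0.588 0.613] y [-0.289 -0.264 -0.258 -0.253 -0.25 ] [53. 53. 56.]
  z0.103 n19 x[0.589 0.613] y [-0.287 -0.261 -0.256 -0.253 -0.25 ] [43. 44. 47.]
  z0.109 n20 x[0.588 0.608] y [-0.289 -0.271 -0.257 -0.252 -0.249] [49. 50. 53.]
  z0.115 n20 x[0.589 0.609] y [-0.286 -0.261 -0.255 -0.252 -0.249] [45. 46. 49.]
  z0.121 n18 x[0.588 0.609] y [-0.289 -0.261 -0.254 -0.253 -0.25 ] [43. 43. 46.]
  z0.127 n10 x[0.587 0.609] y [-0.291 -0.282 -0.258 -0.252 -0.247] [40. 41. 43.]
  z0.133 n10 x[0.586 0.615] y [-0.287 -0.282 -0.255 -0.242 -0.237] [36. 37. 39.]
scene 205 230 138 175
  z0.085 n2 x[0.590 0.595] y [-0.284 -0.284 -0.284 -0.284 -0.283] [11. 13. 15.]
  z0.091 n28 x[0.592 0.612] y [-0.291 -0.284 -0.282 -0.261 -0.259] [48. 50. 52.]
  z0.097 n51 x[0.588 0.614] y [-0.296 -0.284 -0.282 -0.261 -0.252] [42. 44. 46.]
  z0.103 n63 x[0.588 0.613] y [-0.297 -0.284 -0.266 -0.257 -0.252] [37. 39. 40.]
  z
[... 465 characters left out ...]
84 -0.284 -0.272 -0.267] [106. 110. 113.]
  z0.091 n236 x[0.586 0.610] y [-0.294 -0.285 -0.283 -0.265 -0.257] [75. 78. 79.]
  z0.097 n660 x[0.586 0.611] y [-0.297 -0.287 -0.268 -0.262 -0.253] [42. 44. 45.]
  z0.103 n793 x[0.586 0.610] y [-0.297 -0.288 -0.268 -0.261 -0.253] [39. 41. 42.]
  z0.109 n921 x[0.585 0.610] y [-0.297 -0.288 -0.268 -0.261 -0.253] [39. 41. 42.]
  z0.115 n1010 x[0.585 0.610] y [-0.297 -0.288 -0.283 -0.261 -0.253] [36. 38. 39.]
  z0.121 n807 x[0.585 0.610] y [-0.297 -0.286 -0.283 -0.263 -0.253] [45. 48. 48.]
  z0.127 n1541 x[0.584 0.611] y [-0.304 -0.286 -0.268 -0.265 -0.246] [64. 65. 67.]
  z0.133 n2058 x[0.583 0.612] y [-0.313 -0.292 -0.285 -0.256 -0.235] [21. 22. 24.]
```

View pics/w5.png

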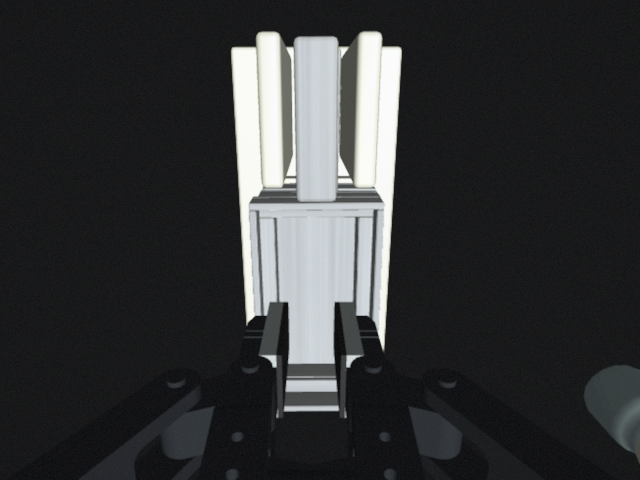

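The wrist view shows the pads ending near (280,415) and (345,415), well above the tray. All three cameras put the tips at z≈0.090, about 27 mm above the reported TCP, so I'll trust the cameras for tip height. I'll open and measure again.

Request:
carry_out([
  [[0, 0, 0.005, 0, 0, 0, 0.4], [0, 0, 0.005, 0, 0, 0, 0.6], [0, 0, 0.005, 0, 0, 0, 0.78], [0, 0, 0.005, 0, 0, 0, 0.78], [0, 0, 0.005, 0, 0, 0, 0.78]],
])

```text
time_s: 6.07
eef_pos: [0.6, -0.2749, 0.0676]
eef_rot: [-0.0, 0.047, 0.999, 0.0]
wrist_force: [-0.2, -0.1, -0.4]
opening: 0.779
grasp_force: 0.0
```

```bash
cat > tips.py <<'E'
from h import *
import sys
o=get_obs();p=np.array(o["eef_pos"]);print({k:np.round(o[k],4).tolist() for k in("time_s","q","eef_pos","eef_rot","opening","grasp_force")})
for n in("side","scene","wrist"):
    c=camera(n);W=cloud(c);g=c["pixels"].max(-1)
    m=(abs(W[...,1]-p[1])<.075)&(abs(W[...,0]-p[0])<.03)&(W[...,2]<p[2]+.06)&(W[...,2]>.02)
    a=m&((W[...,2]>.073)|(abs(W[...,1]-p[1])>.0295))
    for s in(-1,1):
        w=W[a&((W[...,1]-p[1])*s>0)]
        if len(w)>5: print(n,s,len(w),"z",np.sort(w[:,2])[[0,2,4]].round(4),np.percentile(w[:,2],[3,10]).round(4),"x",np.percentile(w[:,0],[2,98]).round(3),"y",np.percentile(w[:,1],[2,50,98]).round(3))
E
python3 tips.py
```

```text
{'time_s': 6.0667, 'q': [-0.6091, 0.5026, 1.4765, 0.0, 1.1625, -2.0851], 'eef_pos': [0.6, -0.2749, 0.0676], 'eef_rot': [-0.0, 0.0474, 0.9989, 0.0], 'opening': 0.7792, 'grasp_force': 0.0}
side -1 46 z [0.1021 0.1029 0.1038] [0.1027 0.1039] x [0.586 0.602] y [-0.313 -0.308 -0.301]
side 1 262 z [0.0221 0.0231 0.0233] [0.0237 0.0276] x [0.571 0.627] y [-0.245 -0.242 -0.227]
scene -1 119 z [0.0731 0.1033 0.1043] [0.1041 0.1068] x [0.585 0.608] y [-0.32  -0.308 -0.306]
scene 1 293 z [0.0237 0.0239 0.0246] [0.0256 0.0299] x [0.572 0.617] y [-0.245 -0.243 -0.227]
wrist -1 2252 z [0.1012 0.1022 0.1023] [0.1047 0.1081] x [0.584 0.605] y [-0.321 -0.31  -0.308]
wrist 1 2311 z [0.0684 0.0689 0.0691] [0.1024 0.1071] x [0.577 0.612] y [-0.245 -0.242 -0.229]
```

Request:
carry_out([
  [[0, 0.002, -0.01, 0, 0, 0, 0.78], [0, 0.002, -0.02, 0, 0, 0, 0.78], [0, 0.002, -0.03, 0, 0, 0, 0.78], [0, 0.002, -0.04, 0, 0, 0, 0.78], [0, 0.002, -0.04, 0, 0, 0, 0.78]],
])

```text
time_s: 6.63
eef_pos: [0.5979, -0.2715, 0.0238]
eef_rot: [-0.002, 0.047, 0.999, 0.001]
wrist_force: [-0.6, 0.0, -1.4]
opening: 0.778
grasp_force: 0.0
```

Request:
carry_out([
  [[0, 0, 0, 0, 0, 0, 0.78], [0, 0, 0, 0, 0, 0, 0.78], [0, 0, 0, 0, 0, 0, 0.74], [0, 0, 0, 0, 0, 0, 0.74], [0, 0, 0, 0, 0, 0, 0.74]],
])

```text
time_s: 7.05
eef_pos: [0.6003, -0.2732, 0.0282]
eef_rot: [0.0, 0.047, 0.999, -0.0]
wrist_force: [-0.3, 0.1, -0.0]
opening: 0.738
grasp_force: 0.0
```

```bash
python3 tips.py
```

```text
{'time_s': 7.05, 'q': [-0.6066, 0.5525, 1.4927, -0.0, 1.0953, -2.0826], 'eef_pos': [0.6003, -0.2732, 0.0282], 'eef_rot': [0.0005, 0.0474, 0.9989, -0.0003], 'opening': 0.7382, 'grasp_force': 0.0}
side -1 29 z [0.0682 0.0687 0.0732] [0.0683 0.0716] x [0.587 0.602] y [-0.307 -0.304 -0.298]
side 1 184 z [0.0222 0.0235 0.0235] [0.0245 0.0271] x [0.572 0.627] y [-0.244 -0.24  -0.225]
scene -1 107 z [0.0647 0.0656 0.0659] [0.0658 0.0684] x [0.587 0.609] y [-0.318 -0.305 -0.303]
scene 1 165 z [0.0236 0.0241 0.0257] [0.026  0.0303] x [0.572 0.615] y [-0.244 -0.24  -0.227]
wrist -1 2322 z [0.0614 0.0618 0.062 ] [0.0647 0.0678] x [0.584 0.606] y [-0.318 -0.306 -0.304]
wrist 1 2287 z [0.0615 0.0619 0.0621] [0.0646 0.0677] x [0.591 0.612] y [-0.243 -0.241 -0.229]
```

Request:
carry_out([
  [[0, 0, -0.002, 0, 0, 0, 0.74], [0, 0, -0.002, 0, 0, 0, 0.68], [0, 0, -0.002, 0, 0, 0, 0.62], [0, 0, -0.002, 0, 0, 0, 0.55], [0, 0, -0.002, 0, 0, 0, 0.4]],
])

```text
time_s: 7.62
eef_pos: [0.6001, -0.273, 0.0258]
eef_rot: [0.0, 0.047, 0.999, -0.0]
wrist_force: [0.5, 0.4, 1.8]
opening: 0.609
grasp_force: 63.5
```

Request:
carry_out([
  [[0, 0, 0, 0, 0, 0, 0.3], [0, 0, 0, 0, 0, 0, 0.2], [0, 0, 0.001, 0, 0, 0, 0.2], [0, 0, 0.003, 0, 0, 0, 0.2], [0, 0, 0.005, 0, 0, 0, 0.2]],
])

```text
time_s: 8.03
eef_pos: [0.5995, -0.2726, 0.0301]
eef_rot: [-0.0, 0.047, 0.999, 0.0]
wrist_force: [-0.7, 0.0, -0.6]
opening: 0.617
grasp_force: 63.1
```

```bash
cat > tray.py <<'E'
from h import *
import sys
zt=float(sys.argv[1]);o=get_obs();p=np.array(o["eef_pos"]);print({k:np.round(o[k],4).tolist() for k in("time_s","q","eef_pos","eef_rot","opening","grasp_force","wrist_force")})
c=camera("wrist");W=cloud(c);z=W[...,2];g=c["pixels"].min(-1)
m=(z>zt-.008)&(z<zt+.006)&(np.hypot(W[...,0]-p[0],W[...,1]-p[1])<.16)&(g>60)
k,l,st,_=cv2.connectedComponentsWithStats(m.astype(np.uint8))
for i in np.argsort(-st[1:,4])[:2]+1:
    w=W[l==i];print(st[i],rect(w),"zmed",np.median(w[:,2]).round(4));
    A=np.c_[w[:,:2]-w[:,:2].mean(0),np.ones(len(w))];print("  slope x,y",np.linalg.lstsq(A,w[:,2],rcond=None)[0].round(3))
E
python3 tray.py .072
```

```text
{'time_s': 8.0333, 'q': [-0.6066, 0.5495, 1.4928, -0.0, 1.1004, -2.0826], 'eef_pos': [0.5995, -0.2726, 0.0301], 'eef_rot': [-0.0005, 0.0474, 0.9989, 0.0003], 'opening': 0.617, 'grasp_force': 63.0659, 'wrist_force': [-0.7423, 0.0019, -0.5969]}
[  212    19   199   445 20345] [array([ 575.9, -271.2]), array([ 65.6, 158.4]), np.float64(84.7)] zmed 0.0742
  slope x,y [-0.031  0.008  0.073]
[348  29  10 171 745] [array([ 524., -254.]), array([ 0.4, 46.5]), np.float64(84.5)] zmed 0.0716
  slope x,y [0.199 2.091 0.071]
```

Request:
carry_out([
  [[0, 0, 0.01, 0, 0, 0, 0.2], [0, 0, 0.02, 0, 0, 0, 0.2], [0, 0, 0.032, 0, 0, 0, 0.2], [0, 0, 0.044, 0, 0, 0, 0.2], [0, 0, 0.056, 0, 0, 0, 0.2]],
])

```text
time_s: 8.5
eef_pos: [0.6004, -0.2732, 0.0887]
eef_rot: [0.001, 0.047, 0.999, -0.0]
wrist_force: [0.4, -0.2, -1.2]
opening: 0.611
grasp_force: 63.1
```

Request:
carry_out([
  [[0, 0, 0.012, 0, 0, 0, 0.2], [0, 0, 0.024, 0, 0, 0, 0.2], [0, 0, 0.03, 0, 0, 0, 0.2], [0, 0, 0.03, 0, 0, 0, 0.2], [0, 0, 0.03, 0, 0, 0, 0.2]],
])

```text
time_s: 8.92
eef_pos: [0.6001, -0.273, 0.117]
eef_rot: [0.0, 0.047, 0.999, -0.0]
wrist_force: [-0.1, -0.8, -2.6]
opening: 0.616
grasp_force: 63.1
```

```bash
python3 tray.py .156; python3 - <<'E'
from h import *
c=camera("wrist");save("w6",c["pixels"])
c=camera("scene");W=cloud(c);z=W[...,2]
m=(np.hypot(W[...,0]-.58,W[...,1]+.27)<.13)&(z>.005)&(z<.075)
print(np.histogram(z[m],np.arange(.005,.08,.005)))
E
```

```text
{'time_s': 8.9167, 'q': [-0.6066, 0.4436, 1.4518, -0.0, 1.2455, -2.0826], 'eef_pos': [0.6001, -0.273, 0.117], 'eef_rot': [0.0003, 0.0474, 0.9989, -0.0002], 'opening': 0.6161, 'grasp_force': 63.1488, 'wrist_force': [-0.1373, -0.8477, -2.6377]}
[  213    19   196   445 29092] [array([ 576.5, -271.8]), array([ 65.8, 158.7]), np.float64(85.4)] zmed 0.16
  slope x,y [-0.069  0.006  0.157]
[411 323   2   4   4] [array([ 595.2, -238.5]), array([1. , 0.2]), np.float64(17.5)] zmed 0.1578
  slope x,y [-1.498 -3.649  0.158]
(array([630, 200, 189,  51, 284, 212, 197, 285, 241, 367,  67,  55,  65,
        54]), array([0.005, 0.01 , 0.015, 0.02 , 0.025, 0.03 , 0.035, 0.04 , 0.045,
       0.05 , 0.055, 0.06 , 0.065, 0.07 , 0.075]))
```

View pics/w6.png

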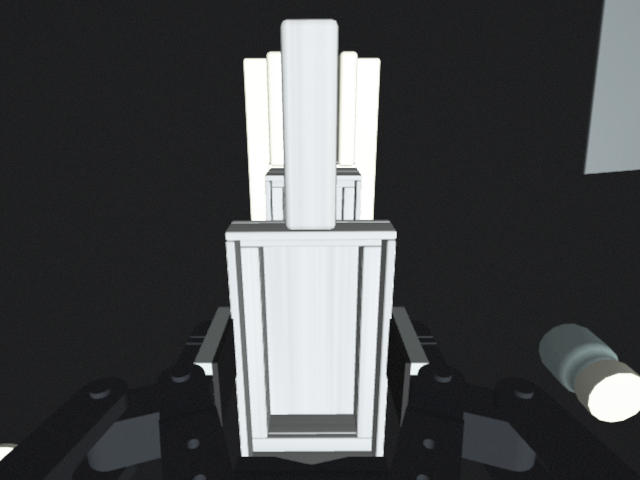

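The tray is held level by its sides at (310,340), and the rest of the pile is left in place below at (312,180). Next I take it to the mat and turn it to the stage's yaw.

Request:
carry_out([
  [[-0.012, 0.03, 0, 0, 0, 0.05, 0.2], [-0.026, 0.062, 0, 0, 0, 0.1, 0.2], [-0.04, 0.096, 0, 0, 0, 0.15, 0.2], [-0.054, 0.128, 0, 0, 0, 0.2, 0.2], [-0.068, 0.162, 0, 0, 0, 0.257, 0.2]],
])

```text
time_s: 9.48
eef_pos: [0.5306, -0.1096, 0.1156]
eef_rot: [-0.001, -0.082, 0.997, 0.0]
wrist_force: [0.7, 0.9, -1.7]
opening: 0.613
grasp_force: 63.3
```

Request:
carry_out([
  [[-0.013, 0.032, 0, 0, 0, 0, 0.2], [-0.026, 0.062, -0.02, 0, 0, 0, 0.2], [-0.036, 0.085, -0.045, 0, 0, 0, 0.2], [-0.039, 0.094, -0.07, 0, 0, 0, 0.2], [-0.039, 0.094, -0.09, 0, 0, 0, 0.2]],
])

```text
time_s: 9.9
eef_pos: [0.4903, -0.014, 0.0244]
eef_rot: [-0.001, -0.082, 0.997, 0.001]
wrist_force: [-0.2, 0.4, -1.5]
opening: 0.614
grasp_force: 63.3
```

Request:
carry_out([
  [[0, 0, -0.01, 0, 0, 0, 0.2], [0, 0, -0.018, 0, 0, 0, 0.2], [0, 0, -0.02, 0, 0, 0, 0.2], [0, 0, -0.02, 0, 0, 0, 0.2], [0, 0, -0.02, 0, 0, 0, 0.2]],
])

```text
time_s: 10.32
eef_pos: [0.494, -0.0176, 0.0074]
eef_rot: [0.001, -0.081, 0.997, -0.0]
wrist_force: [-0.5, 0.4, -1.5]
opening: 0.613
grasp_force: 63.3
```

```bash
python3 tray.py .049; python3 - <<'E'
from h import *
for n in("side","scene"):
    c=camera(n);W=cloud(c);z=W[...,2];g=c["pixels"].min(-1)
    m=(abs(W[...,0]-.46)<.12)&(abs(W[...,1]+.017)<.034)&(z>.009)&(g>100)&(z<.06)
    w=W[m];print(n,len(w))
    for a in np.arange(.38,.57,.02):
        q=w[abs(w[:,0]-a)<.01]
        if len(q)>4: print(round(a,2),np.percentile(q[:,2],[1,10,50,98]).round(4),end="; ")
E
```

```text
{'time_s': 10.3167, 'q': [-0.2762, 0.2823, 1.9395, -0.0, 0.9184, -2.0085], 'eef_pos': [0.494, -0.0176, 0.0074], 'eef_rot': [0.0007, -0.0807, 0.9967, -0.0003], 'opening': 0.6127, 'grasp_force': 63.2902, 'wrist_force': [-0.5138, 0.4413, -1.5345]}
[  211    19   200   445 22696] [array([471.5, -23.1]), array([159.7,  65.5]), np.float64(15.4)] zmed 0.0512
  slope x,y [-0.044 -0.002  0.05 ]
[363 255  16  17  59] [array([463.1,  -3.1]), array([5.6, 4.9]), np.float64(69.1)] zmed 0.0413
  slope x,y [-0.013  0.01   0.041]
side 774
0.4 [0.0421 0.0446 0.0502 0.0532]; 0.42 [0.0415 0.0438 0.0497 0.0531]; 0.44 [0.0403 0.0422 0.0499 0.0528]; 0.46 [0.0234 0.0289 0.042  0.0534]; 0.48 [0.0238 0.0258 0.0372 0.0555]; 0.5 [0.0233 0.0264 0.0338 0.054 ]; 0.52 [0.024  0.028  0.0401 0.052 ]; 0.54 [0.0252 0.0271 0.0399 0.0519]; 0.56 [0.0401 0.0435 0.0502 0.0535]; scene 628
0.4 [0.0505 0.051  0.0525 0.0541]; 0.42 [0.0483 0.0513 0.0524 0.0545]; 0.44 [0.051  0.0514 0.0525 0.0543]; 0.46 [0.0262 0.0272 0.0411 0.0531]; 0.48 [0.0259 0.0267 0.0283 0.0532]; 0.5 [0.0257 0.0266 0.0284 0.0532]; 0.52 [0.0368 0.0406 0.0425 0.053 ]; 0.54 [0.026  0.0348 0.0508 0.0535]; 0.56 [0.034  0.0402 0.0504 0.0538];
```

Request:
carry_out([
  [[0, 0, -0.006, 0, 0, 0, 0.2], [0, 0, -0.012, 0, 0, 0, 0.2], [0, 0, -0.016, 0, 0, 0, 0.2], [0, 0, -0.019, 0, 0, 0, 0.2], [0, 0, -0.0205, 0, 0, 0, 0.2]],
])

```text
time_s: 10.88
eef_pos: [0.4924, -0.0168, -0.0133]
eef_rot: [-0.001, -0.081, 0.997, 0.0]
wrist_force: [-13.3, 1.9, 32.7]
opening: 0.613
grasp_force: 67.0
```

Request:
carry_out([
  [[0, 0, 0, 0, 0, 0, 0.2], [0, 0, 0, 0, 0, 0, 0.2], [0, 0, 0, 0, 0, 0, 0.2], [0, 0, 0, 0, 0, 0, 0.2], [0, 0, 0, 0, 0, 0, 0.2]],
])

```text
time_s: 11.3
eef_pos: [0.4924, -0.0168, -0.0133]
eef_rot: [-0.001, -0.081, 0.997, 0.0]
wrist_force: [-6.1, 0.9, 13.5]
opening: 0.614
grasp_force: 64.9
```

```bash
python3 tray.py .031
```

```text
{'time_s': 11.3, 'q': [-0.2753, 0.322, 1.9441, -0.0004, 0.8771, -2.0084], 'eef_pos': [0.4924, -0.0168, -0.0133], 'eef_rot': [-0.0008, -0.0812, 0.9967, 0.0001], 'opening': 0.6135, 'grasp_force': 64.8689, 'wrist_force': [-6.0606, 0.9493, 13.4787]}
[  210    19   203   438 19601] [array([467.3, -20.9]), array([155.2,  67.6]), np.float64(9.9)] zmed 0.0309
  slope x,y [-0.014 -0.001  0.03 ]
[285 455  59   9 257] [array([545.5,  -7.3]), array([ 3.1, 23.2]), np.float64(9.5)] zmed 0.0242
  slope x,y [-0.432 -0.084  0.024]
```

Touching the mat. Release, rise and move back.

Request:
carry_out([
  [[0, 0, 0.001, 0, 0, 0, 0.65], [0, 0, 0.001, 0, 0, 0, 0.75], [0, 0, 0.001, 0, 0, 0, 0.8], [0, 0, 0.001, 0, 0, 0, 0.8], [0, 0, 0.001, 0, 0, 0, 0.8]],
])

```text
time_s: 11.77
eef_pos: [0.4929, -0.0169, -0.0131]
eef_rot: [-0.0, -0.081, 0.997, 0.0]
wrist_force: [1.0, -0.9, -0.5]
opening: 0.8
grasp_force: 0.0
```

Request:
carry_out([
  [[0, 0, 0.01, 0, 0, 0, 0.8], [0, 0, 0.04, 0, 0, 0, 0.8], [0, 0, 0.07, 0, 0, 0, 0.8], [0, 0, 0.1, 0, 0, 0, 0.8], [0, 0, 0.12, 0, 0, 0, 0.8]],
])

```text
time_s: 12.18
eef_pos: [0.4941, -0.0172, 0.1106]
eef_rot: [0.002, -0.081, 0.997, -0.001]
wrist_force: [1.4, -0.5, 0.3]
opening: 0.801
grasp_force: 0.0
```

Request:
carry_out([
  [[-0.03, -0.005, 0, 0, 0, 0, 0.8], [-0.06, -0.01, 0, 0, 0, 0, 0.8], [-0.08, -0.013, 0, 0, 0, 0, 0.8], [-0.08, -0.013, 0, 0, 0, 0, 0.8], [-0.08, -0.013, 0, 0, 0, 0, 0.8]],
])

```text
time_s: 12.6
eef_pos: [0.4128, -0.0301, 0.1079]
eef_rot: [0.001, -0.081, 0.997, -0.0]
wrist_force: [0.8, -1.0, 0.6]
opening: 0.8
grasp_force: 0.0
```

```bash
python3 tray.py .031
```

```text
{'time_s': 12.6, 'q': [-0.3614, -0.0768, 2.0849, 0.0001, 1.1319, -2.0935], 'eef_pos': [0.4128, -0.0301, 0.1079], 'eef_rot': [0.0007, -0.0806, 0.9967, -0.0003], 'opening': 0.8003, 'grasp_force': 0.0, 'wrist_force': [0.7544, -0.9541, 0.5712]}
[ 269  202   84  220 5032] [array([470.4, -21.4]), array([160.8,  54.1]), np.float64(9.7)] zmed 0.0308
  slope x,y [-0.013 -0.002  0.03 ]
```

The tray stands upright on the mat, let go. Now to grasp the handle.

Request:
carry_out([
  [[0.003, 0, -0.02, 0, 0, 0.008, 0.6], [0.006, 0, -0.045, 0, 0, 0.008, 0.6], [0.0095, 0.0005, -0.07, 0, 0, 0.008, 0.5], [0.0095, 0.0005, -0.09, 0, 0, 0.008, 0.5], [0.0095, 0.0005, -0.1, 0, 0, 0.008, 0.5]],
])

```text
time_s: 13.07
eef_pos: [0.4221, -0.0289, 0.005]
eef_rot: [-0.001, -0.085, 0.996, 0.001]
wrist_force: [-0.8, -0.1, 0.8]
opening: 0.505
grasp_force: 0.0
```

Request:
carry_out([
  [[0, 0, 0, 0, 0, 0, 0.5], [0, 0, -0.006, 0, 0, 0, 0.5], [0, 0, -0.012, 0, 0, 0, 0.5], [0, 0, -0.018, 0, 0, 0, 0.5], [0, 0, -0.023, 0, 0, 0, 0.5]],
])

```text
time_s: 13.48
eef_pos: [0.4231, -0.0296, -0.0158]
eef_rot: [0.001, -0.085, 0.996, -0.0]
wrist_force: [-0.6, 0.3, 1.5]
opening: 0.5
grasp_force: 0.0
```

```bash
python3 - <<'E'
from h import *
o=get_obs();p=np.array(o["eef_pos"]);print({k:np.round(o[k],4).tolist() for k in("time_s","eef_pos","eef_rot","opening","wrist_force")})
c=camera("wrist");W=cloud(c);z=W[...,2];save("w7",c["pixels"])
d=W[...,:2]-p[:2];ax=np.array([.986,.168]);lx=d@ax;ly=d@np.array([-.168,.986])
for s in(-1,1):
    m=(abs(lx)<.02)&(ly*s>.011)&(ly*s<.04)&(z>.006)&(z<.08);w=z[m];print(s,m.sum(),np.percentile(w,[0,1,5]).round(4),"lx",np.percentile(lx[m],[1,99]).round(4),"ly inner",np.percentile(abs(ly[m]),[1,5,50]).round(4))
m=(abs(ly)<.014)&(lx>-.06)&(lx<.02)&(z>.024)&(z<.036);print("handle lx,ly",np.percentile(lx[m],[1,99]).round(4),np.percentile(ly[m],[1,99]).round(4),np.median(z[m]))
E
```

```text
{'time_s': 13.4833, 'eef_pos': [0.4231, -0.0296, -0.0158], 'eef_rot': [0.0007, -0.085, 0.9964, -0.0003], 'opening': 0.5004, 'wrist_force': [-0.5681, 0.3457, 1.4997]}
-1 7515 [0.0141 0.018  0.0235] lx [-0.0182  0.0085] ly inner [0.0202 0.0218 0.0271]
1 7854 [0.0135 0.018  0.0238] lx [-0.0183  0.0082] ly inner [0.019  0.0207 0.0264]
handle lx,ly [-0.0324  0.0194] [-0.0075  0.0081] 0.03096739957927444
```

Request:
carry_out([
  [[0, 0, 0, 0, 0, 0, 0.4], [0, 0, 0, 0, 0, 0, 0.3], [0, 0, 0, 0, 0, 0, 0.2], [0, 0, 0, 0, 0, 0, 0.1], [0, 0, 0, 0, 0, 0, 0]],
])

```text
time_s: 13.95
eef_pos: [0.4228, -0.0295, -0.0155]
eef_rot: [0.0, -0.085, 0.996, -0.0]
wrist_force: [-1.4, 0.6, 3.0]
opening: 0.17
grasp_force: 59.7
```

Request:
carry_out([
  [[0, 0, 0, 0, 0, 0, 0], [0, 0, 0, 0, 0, 0, 0], [0, 0, 0.003, 0, 0, 0, 0], [0, 0, 0.006, 0, 0, 0, 0], [0, 0, 0.01, 0, 0, 0, 0]],
])

```text
time_s: 14.37
eef_pos: [0.4219, -0.0292, -0.006]
eef_rot: [-0.0, -0.085, 0.996, 0.0]
wrist_force: [-0.3, 0.6, -1.7]
opening: 0.167
grasp_force: 59.2
```

Request:
carry_out([
  [[0, 0, 0.012, 0, 0, 0, 0], [0, 0, 0.026, 0, 0, 0, 0], [0, 0, 0.04, 0, 0, 0, 0], [0, 0, 0.055, 0, 0, 0, 0], [0, 0, 0.07, 0, 0, 0, 0]],
])

```text
time_s: 14.78
eef_pos: [0.4221, -0.0293, 0.0648]
eef_rot: [-0.0, -0.085, 0.996, 0.0]
wrist_force: [1.8, 0.2, -1.8]
opening: 0.167
grasp_force: 59.1
```

Request:
carry_out([
  [[0, 0, 0.012, 0, 0, 0, 0], [0, 0, 0.02, 0, 0, 0, 0], [0, 0, 0.02, 0, 0, 0, 0], [0, 0, 0.02, 0, 0, 0, 0], [0, 0, 0.02, 0, 0, 0, 0]],
])

```text
time_s: 15.2
eef_pos: [0.4218, -0.0292, 0.0834]
eef_rot: [-0.001, -0.085, 0.996, 0.0]
wrist_force: [-0.5, 0.1, -1.2]
opening: 0.17
grasp_force: 59.1
```

```bash
cat > held.py <<'E'
from h import *
# held tray: rim plane + pose along stage yaw, from wrist cloud
o=get_obs();p=np.array(o["eef_pos"]);print({k:np.round(o[k],4).tolist() for k in("time_s","q","eef_pos","eef_rot","opening","grasp_force","wrist_force")})
print("tool yaw",(-2*np.degrees(np.arctan2(o["eef_rot"][1],o["eef_rot"][2]))).round(2))
c=camera("wrist");W=cloud(c);z=W[...,2];g=c["pixels"].min(-1)
d=W[...,:2]-p[:2];ax=np.array([.9866,.1633]);lx=d@ax;ly=d@np.array([-.1633,.9866])
m=(lx>.018)&(lx<.15)&(abs(ly)<.04)&(g>90)&(z>p[2]+.02)
w=W[m];zt=np.percentile(w[:,2],90)
# fit the rim plane iteratively
A=lambda q:np.c_[q[:,0]-p[0],q[:,1]-p[1],np.ones(len(q))]
k=abs(w[:,2]-zt)<.012
for _ in range(6):
    co=np.linalg.lstsq(A(w[k]),w[k][:,2],rcond=None)[0]; r=w[:,2]-A(w)@co
    k=(r>-.002)&(r<.004)
r=w[k];print("rim n",k.sum(),"rect",rect(r),"slope along",(co[:2]@ax).round(3),"across",(co[:2]@[-.1633,.9866]).round(3),"zmed",np.median(r[:,2]).round(4))
L=(r[:,:2]-p[:2])@ax;Y=(r[:,:2]-p[:2])@np.array([-.1633,.9866]);print("along from eef",np.percentile(L,[.5,99.5]).round(4),"across",np.percentile(Y,[1,99]).round(4))
c0=np.array([.5584,.2236]);ctr=np.array(rect(r)[0])/1000-c0
print("rim centre in stage axes",(ctr@ax).round(4),(ctr@np.array([-.1633,.9866])).round(4),"rim z front/back",(co@np.r_[ax*.13,1]).round(4),(co@np.r_[ax*.03,1]).round(4))
E
python3 held.py
```

```text
{'time_s': 15.2, 'q': [-0.3514, -0.0102, 2.0796, -0.0001, 1.0735, -2.0924], 'eef_pos': [0.4218, -0.0292, 0.0834], 'eef_rot': [-0.0006, -0.085, 0.9964, 0.0003], 'opening': 0.1696, 'grasp_force': 59.1472, 'wrist_force': [-0.5323, 0.0942, -1.2012]}
tool yaw 9.75
rim n 1462 rect [array([446.4, -25.6]), array([13.8, 22.8]), np.float64(9.7)] slope along -0.028 across 0.001 zmed 0.1295
along from eef [0.0181 0.0315] across [-0.0111  0.0102]
rim centre in stage axes -0.1512 -0.2276 rim z front/back 0.1265 0.1293
```

```bash
python3 - <<'E'
from h import *
p=np.array(get_obs()["eef_pos"])
ax=np.array([.9857,.1685]);ay=np.array([-.1685,.9857])
for n in("wrist","scene","side"):
    c=camera(n);W=cloud(c);z=W[...,2];g=c["pixels"].min(-1);d=W[...,:2]-p[:2];lx=d@ax;ly=d@ay
    print(n)
    for a in np.arange(-.03,.14,.015):
        m=(abs(lx-a)<.0075)&(abs(ly)<.034)&(z>.05)&(z<.16)&(g>60)
        if m.sum()>5: print(round(a,3),m.sum(),"z",np.percentile(z[m],[2,50,90,99]).round(4),"ly",np.percentile(ly[m],[1,99]).round(4))
E
```

```text
wrist
-0.03 1717 z [0.1227 0.1295 0.1305 0.1312] ly [-0.0085  0.007 ]
-0.015 4183 z [0.1171 0.1301 0.1482 0.1582] ly [-0.0212  0.0163]
0.0 2187 z [0.1286 0.1299 0.1488 0.156 ] ly [-0.0094  0.0083]
0.015 1641 z [0.1283 0.1296 0.1305 0.1542] ly [-0.009  0.008]
0.03 1078 z [0.1241 0.1292 0.1299 0.1304] ly [-0.0116  0.0104]
0.06 1598 z [0.1032 0.1042 0.1049 0.1054] ly [-0.0145  0.0132]
0.075 566 z [0.103  0.104  0.1047 0.1052] ly [-0.0148  0.0136]
scene
-0.03 7 z [0.1287 0.1296 0.1305 0.1307] ly [-0.0045  0.0072]
-0.015 19 z [0.1288 0.1305 0.1315 0.1461] ly [-0.0055  0.0083]
0.0 28 z [0.1192 0.1303 0.1371 0.1497] ly [-0.0119  0.0175]
0.015 76 z [0.1227 0.1313 0.1473 0.1501] ly [-0.0133  0.0137]
0.03 193 z [0.1052 0.1217 0.1295 0.1308] ly [-0.0237  0.0249]
0.045 137 z [0.1036 0.1105 0.1201 0.1301] ly [-0.0263  0.0261]
0.06 75 z [0.1037 0.1051 0.1259 0.131 ] ly [-0.0248  0.0265]
0.075 85 z [0.1034 0.1059 0.1288 0.1303] ly [-0.0257  0.0271]
0.09 35 z [0.1107 0.1189 0.1297 0.1313] ly [-0.0262  0.0274]
0.105 21 z [0.1179 0.1234 0.1301 0.1303] ly [-0.0252  0.0267]
0.12 143 z [0.1014 0.1096 0.1285 0.1302] ly [-0.026   0.0267]
0.135 143 z [0.1159 0.1233 0.1287 0.1299] ly [-0.0245  0.0259]
side
-0.03 17 z [0.1214 0.1275 0.1294 0.1303] ly [-0.005   0.0093]
-0.015 39 z [0.1196 0.128  0.1346 0.1445] ly [-0.0035  0.0184]
0.0 26 z [0.1106 0.1197 0.1402 0.1446] ly [0.0125 0.0238]
0.015 55 z [0.1145 0.1283 0.1369 0.1431] ly [-0.0057  0.0183]
0.03 77 z [0.1058 0.1245 0.1297 0.1307] ly [-0.0252  0.0305]
0.045 132 z [0.102  0.1178 0.1264 0.1293] ly [-0.0251  0.0307]
0.06 129 z [0.1007 0.1177 0.1274 0.1292] ly [-0.0261  0.0304]
0.075 131 z [0.1015 0.1166 0.1269 0.1294] ly [-0.0278  0.0299]
0.09 133 z [0.1011 0.1166 0.1267 0.1295] ly [-0.0267  0.0307]
0.105 139 z [0.1003 0.1165 0.1269 0.1288] ly [-0.026   0.0309]
0.12 121 z [0.1036 0.118  0.1265 0.1282] ly [-0.0276  0.0318]
0.135 16 z [0.1163 0.1273 0.1289 0.1295] ly [-0.0224  0.0284]
```

Held level by the handle (rim z 0.130 at both ends). Moving above the channel.

Request:
carry_out([
  [[0.006, 0.036, 0, 0, 0, -0.006, 0], [0.012, 0.075, 0, 0, 0, -0.006, 0], [0.018, 0.113, 0, 0, 0, -0.006, 0], [0.024, 0.15, 0, 0, 0, -0.006, 0], [0.03, 0.188, 0, 0, 0, -0.006, 0]],
])

```text
time_s: 15.82
eef_pos: [0.4522, 0.1603, 0.0837]
eef_rot: [-0.0, -0.082, 0.997, -0.0]
wrist_force: [1.0, -0.5, -2.2]
opening: 0.171
grasp_force: 59.2
```

Request:
carry_out([
  [[0.005, 0.03, 0, 0, 0, 0, 0], [0.008, 0.048, 0, 0, 0, 0, 0], [0.008, 0.048, -0.01, 0, 0, 0, 0], [0.008, 0.048, -0.02, 0, 0, 0, 0], [0.008, 0.048, -0.02, 0, 0, 0, 0]],
])

```text
time_s: 16.23
eef_pos: [0.4579, 0.2056, 0.0611]
eef_rot: [-0.003, -0.082, 0.997, -0.0]
wrist_force: [-0.7, -0.2, -1.2]
opening: 0.174
grasp_force: 59.2
```

```bash
cat > held.py <<'E'
from h import *
o=get_obs();p=np.array(o["eef_pos"]);print({k:np.round(o[k],4).tolist() for k in("time_s","q","eef_pos","eef_rot","opening","grasp_force","wrist_force")})
print("tool yaw",(-2*np.degrees(np.arctan2(o["eef_rot"][1],o["eef_rot"][2]))).round(2))
ax=np.array([.9866,.1633]);ay=np.array([-.1633,.9866]);c0=np.array([.5584,.2236])
for n in("wrist","scene","side"):
    c=camera(n);W=cloud(c);z=W[...,2];g=c["pixels"].min(-1);S=np.stack([(W[...,:2]-c0)@ax,(W[...,:2]-c0)@ay],-1)
    e=(p[:2]-c0)@ax;zr=p[2]+.0466
    m=(S[...,0]>e-.035)&(S[...,0]<e+.14)&(abs(S[...,1])<.045)&(abs(z-zr)<.0035)&(g>60)
    k,l,st,_=cv2.connectedComponentsWithStats(m.astype(np.uint8),connectivity=8)
    s=S[m];h=s[s[:,0]<e+.02];r=s[s[:,0]>e+.04]
    print(n,"handle y",np.percentile(h[:,1],[2,98]).round(4) if len(h)>9 else "", end=" ")
    if len(r)>9: print("rim x max",np.percentile(r[:,0],99).round(4),"y",np.percentile(r[:,1],[1,99]).round(4),"z",np.median(z[m]).round(4))
    else: print()
print("eef stage",((p[:2]-c0)@ax).round(4),((p[:2]-c0)@ay).round(4),"tray origin pred x",((p[:2]-c0)@ax+.0783).round(4),"bottom z",p[2]+.0186)
E
python3 held.py
```

```text
{'time_s': 16.2333, 'q': [0.1855, 0.2057, 1.8959, -0.0004, 1.0455, -1.5495], 'eef_pos': [0.4579, 0.2056, 0.0611], 'eef_rot': [-0.0027, -0.0821, 0.9966, -0.0005], 'opening': 0.1741, 'grasp_force': 59.2005, 'wrist_force': [-0.7209, -0.1582, -1.2351]}
tool yaw 9.42
wrist handle y [-0.0127  0.0099] 
scene handle y [-0.0139  0.0099] rim x max 0.0294 y [-0.0289  0.026 ] z 0.1074
side handle y [-0.0075  0.0149] rim x max 0.0288 y [-0.0277  0.0291] z 0.1073
eef stage -0.1021 -0.0013 tray origin pred x -0.0238 bottom z 0.07965673375992517
```

Request:
carry_out([
  [[0, 0.001, -0.008, 0, 0, 0, 0], [0, 0.001, -0.016, 0, 0, 0, 0], [0, 0.001, -0.022, 0, 0, 0, 0], [0, 0.001, -0.022, 0, 0, 0, 0], [0, 0.001, -0.022, 0, 0, 0, 0]],
])

```text
time_s: 16.8
eef_pos: [0.4599, 0.2073, 0.0414]
eef_rot: [-0.001, -0.082, 0.997, -0.0]
wrist_force: [0.0, 0.1, -1.2]
opening: 0.172
grasp_force: 59.2
```

Request:
carry_out([
  [[0, 0, 0, 0, 0, 0, 0], [0, 0, 0, 0, 0, 0, 0], [0, 0, 0, 0, 0, 0, 0], [0, 0, 0, 0, 0, 0, 0], [0, 0, 0, 0, 0, 0, 0]],
])

```text
time_s: 17.22
eef_pos: [0.4607, 0.2077, 0.0423]
eef_rot: [0.0, -0.082, 0.997, 0.0]
wrist_force: [0.2, 0.1, -2.0]
opening: 0.166
grasp_force: 59.2
```

```bash
python3 held.py
```

```text
{'time_s': 17.2167, 'q': [0.1882, 0.24, 1.9007, -0.0, 1.0003, -1.5469], 'eef_pos': [0.4607, 0.2077, 0.0423], 'eef_rot': [0.0003, -0.0821, 0.9966, 0.0], 'opening': 0.1665, 'grasp_force': 59.2247, 'wrist_force': [0.2231, 0.0684, -2.0164]}
tool yaw 9.42
wrist handle y [-0.0112  0.0112] 
scene handle y [-0.0131  0.0127] rim x max 0.0328 y [-0.0263  0.0279] z 0.0882
side handle y [-0.0046  0.0209] rim x max 0.0304 y [-0.0258  0.0306] z 0.0873
eef stage -0.099 0.0002 tray origin pred x -0.0207 bottom z 0.060944346556523914
```

Request:
carry_out([
  [[-0.002, -0.001, -0.006, 0, 0, 0, 0], [-0.002, -0.001, -0.013, 0, 0, 0, 0], [-0.002, -0.001, -0.02, 0, 0, 0, 0], [-0.002, -0.001, -0.026, 0, 0, 0, 0], [-0.002, -0.001, -0.03, 0, 0, 0, 0]],
])

```text
time_s: 17.78
eef_pos: [0.4577, 0.2064, 0.0107]
eef_rot: [-0.001, -0.082, 0.997, -0.0]
wrist_force: [-0.3, -0.5, -0.4]
opening: 0.17
grasp_force: 59.2
```

Request:
carry_out([
  [[0, 0, -0.003, 0, 0, 0, 0], [0, 0, -0.006, 0, 0, 0, 0], [0, 0, -0.009, 0, 0, 0, 0], [0, 0, -0.012, 0, 0, 0, 0], [0, 0, -0.014, 0, 0, 0, 0]],
])

```text
time_s: 18.2
eef_pos: [0.4585, 0.2066, -0.0022]
eef_rot: [-0.0, -0.082, 0.997, -0.0]
wrist_force: [-0.3, -0.3, -1.1]
opening: 0.17
grasp_force: 59.2
```

```bash
python3 held.py
```

```text
{'time_s': 18.2, 'q': [0.1869, 0.3175, 1.9184, -0.0, 0.9058, -1.5481], 'eef_pos': [0.4585, 0.2066, -0.0022], 'eef_rot': [-0.0, -0.082, 0.9966, -0.0], 'opening': 0.1704, 'grasp_force': 59.2252, 'wrist_force': [-0.34, -0.3262, -1.0895]}
tool yaw 9.41
wrist handle y [-0.013  0.011] 
scene handle y [-0.014  0.011] rim x max 0.0298 y [-0.0394  0.0411] z 0.0435
side handle y [-0.0067  0.0187] rim x max 0.0288 y [-0.0361  0.0425] z 0.0428
eef stage -0.1014 -0.0004 tray origin pred x -0.0231 bottom z 0.01641928154199463
```

Request:
carry_out([
  [[0, 0, -0.002, 0, 0, 0, 0], [0.004, 0.0007, -0.002, 0, 0, 0, 0], [0.008, 0.0013, -0.0025, 0, 0, 0, 0], [0.012, 0.002, -0.0025, 0, 0, 0, 0], [0.015, 0.0025, -0.0025, 0, 0, 0, 0]],
])

```text
time_s: 18.77
eef_pos: [0.4745, 0.2092, -0.0042]
eef_rot: [0.0, -0.082, 0.997, 0.0]
wrist_force: [-0.6, -0.4, -0.8]
opening: 0.169
grasp_force: 59.2
```

Request:
carry_out([
  [[0.002, 0.0003, 0, 0, 0, 0, 0], [0.004, 0.0007, 0, 0, 0, 0, 0], [0.005, 0.0008, 0, 0, 0, 0, 0], [0.005, 0.0008, 0, 0, 0, 0, 0], [0.005, 0.0008, 0, 0, 0, 0, 0]],
])

```text
time_s: 19.18
eef_pos: [0.4783, 0.2099, -0.0045]
eef_rot: [-0.0, -0.082, 0.997, -0.0]
wrist_force: [-0.6, 0.3, -0.5]
opening: 0.173
grasp_force: 59.2
```

```bash
python3 held.py
```

```text
{'time_s': 19.1833, 'q': [0.186, 0.3571, 1.869, -0.0, 0.9157, -1.549], 'eef_pos': [0.4783, 0.2099, -0.0045], 'eef_rot': [-0.0001, -0.082, 0.9966, -0.0], 'opening': 0.1734, 'grasp_force': 59.2256, 'wrist_force': [-0.6127, 0.2954, -0.5403]}
tool yaw 9.41
wrist handle y [-0.0118  0.01  ] 
scene handle y [-0.0131  0.0116] rim x max 0.0552 y [-0.0421  0.041 ] z 0.0416
side handle y [-0.0062  0.0174] rim x max 0.0518 y [-0.0387  0.0441] z 0.0404
eef stage -0.0812 -0.0005 tray origin pred x -0.0029 bottom z 0.01412283049647596
```

Request:
carry_out([
  [[0, 0, -0.001, 0, 0, 0, 0], [0, 0, -0.0015, 0, 0, 0, 0], [0.001, 0.0002, -0.0015, 0, 0, 0, 0], [0.002, 0.0003, -0.0015, 0, 0, 0, 0], [0.003, 0.0005, -0.0015, 0, 0, 0, 0]],
])

```text
time_s: 19.75
eef_pos: [0.4814, 0.2104, -0.0059]
eef_rot: [-0.0, -0.082, 0.997, -0.0]
wrist_force: [-5.3, -0.5, -0.9]
opening: 0.17
grasp_force: 59.3
```

Request:
carry_out([
  [[0.0005, 0.0001, 0, 0, 0, 0, 0], [0.001, 0.0002, 0, 0, 0, 0, 0], [0.001, 0.0002, 0, 0, 0, 0, 0], [0.001, 0.0002, 0, 0, 0, 0, 0], [0.001, 0.0002, 0, 0, 0, 0, 0]],
])

```text
time_s: 20.17
eef_pos: [0.4813, 0.2105, -0.0063]
eef_rot: [-0.001, -0.082, 0.997, -0.0]
wrist_force: [-5.2, -1.5, 0.3]
opening: 0.17
grasp_force: 59.5
```

Request:
carry_out([
  [[0, 0, -0.0006, 0, 0, 0, 0], [0, 0, -0.0012, 0, 0, 0, 0], [0.0007, 0.0001, -0.0012, 0, 0, 0, 0], [0.0015, 0.0002, -0.0012, 0, 0, 0, 0], [0.0015, 0.0002, -0.0012, 0, 0, 0, 0]],
])

```text
time_s: 20.58
eef_pos: [0.4812, 0.2104, -0.0067]
eef_rot: [-0.003, -0.082, 0.997, -0.0]
wrist_force: [-15.6, -3.5, 16.2]
opening: 0.168
grasp_force: 61.5
```

```bash
python3 held.py
```

```text
{'time_s': 20.5833, 'q': [0.1862, 0.3697, 1.8571, -0.0002, 0.9207, -1.5492], 'eef_pos': [0.4812, 0.2104, -0.0067], 'eef_rot': [-0.003, -0.0823, 0.9966, -0.0004], 'opening': 0.1684, 'grasp_force': 61.484, 'wrist_force': [-15.6176, -3.4871, 16.223]}
tool yaw 9.44
wrist handle y [-0.0114  0.0102] 
scene handle y [-0.0132  0.0118] rim x max 0.0566 y [-0.0426  0.0413] z 0.0403
side handle y [-0.0066  0.0214] rim x max 0.0518 y [-0.0382  0.0441] z 0.039
eef stage -0.0784 -0.0004 tray origin pred x -0.0001 bottom z 0.011891774981973968
```

Against the stop and on the deck. Release, rise, and check.

Request:
carry_out([
  [[0, 0, 0, 0, 0, 0, 0.25], [0, 0, 0.001, 0, 0, 0, 0.4], [0, 0, 0.001, 0, 0, 0, 0.55], [0, 0, 0.001, 0, 0, 0, 0.6], [0, 0, 0.001, 0, 0, 0, 0.6]],
])

```text
time_s: 21.15
eef_pos: [0.4846, 0.2108, -0.0059]
eef_rot: [0.001, -0.082, 0.997, 0.0]
wrist_force: [0.3, -0.7, 0.3]
opening: 0.6
grasp_force: 0.0
```

Request:
carry_out([
  [[0, 0, 0.01, 0, 0, 0, 0.6], [0, 0, 0.035, 0, 0, 0, 0.6], [0, 0, 0.06, 0, 0, 0, 0.6], [-0.01, 0, 0.09, 0, 0, 0, 0.6], [-0.03, 0, 0.12, 0, 0, 0, 0.6]],
])

```text
time_s: 21.57
eef_pos: [0.4553, 0.2106, 0.116]
eef_rot: [0.001, -0.082, 0.997, 0.0]
wrist_force: [0.7, -0.3, 0.6]
opening: 0.601
grasp_force: 0.0
```

Request:
carry_out([
  [[-0.02, 0, 0.02, 0, 0, 0, 0.6], [-0.04, 0, 0.05, 0, 0, 0, 0.6], [-0.05, 0, 0.08, 0, 0, 0, 0.6], [-0.05, 0, 0.08, 0, 0, 0, 0.6], [-0.05, 0, 0.08, 0, 0, 0, 0.6]],
])

```text
time_s: 21.98
eef_pos: [0.4051, 0.2113, 0.1968]
eef_rot: [0.003, -0.082, 0.997, 0.0]
wrist_force: [0.3, -0.1, -0.4]
opening: 0.598
grasp_force: 0.0
```

```bash
python3 - <<'E'
from h import *
o=get_obs();print({k:np.round(o[k],4).tolist() for k in("time_s","eef_pos","opening","wrist_force")})
ax=np.array([.9866,.1633]);ay=np.array([-.1633,.9866]);c0=np.array([.5584,.2236])
c=camera("wrist");W=cloud(c);z=W[...,2];S=np.stack([(W[...,:2]-c0)@ax,(W[...,:2]-c0)@ay],-1)
x,y=S[...,0],S[...,1]
m=(x>-.13)&(x<-.055)&(abs(y)<.012)&(z>.033)&(z<.048);r=cv2.minAreaRect((S[m]*1000).astype(np.float32));print("handle stage mm",r,"x",np.percentile(x[m],[.5,99]),np.median(z[m]))
m=(x>-.056)&(x<.037)&(abs(y)<.0285)&(z>.036)&(z<.044);print("rim",(np.percentile(x[m],[0.2,99.8])*1e3).round(1),(np.percentile(y[m],[.5,99.5])*1e3).round(1),np.median(z[m]))
A=np.c_[S[m],np.ones(m.sum())];print("slope",np.linalg.lstsq(A,z[m],rcond=None)[0].round(4))
for k in("scene",):
    W=cloud(camera(k));z=W[...,2]
    for n,(a,b,t) in dict(jar=(.72,-.087,.062),dish=(.71,0,.019),pot=(.66,.08,.045)).items():
        q=(np.hypot(W[...,0]-a,W[...,1]-b)<.06)&(z>.006);print(n,q.sum(),np.median(W[q],0).round(3))
save("w8",c["pixels"])
E
```

```text
{'time_s': 21.9833, 'eef_pos': [0.4051, 0.2113, 0.1968], 'opening': 0.5978, 'wrist_force': [0.294, -0.1213, -0.4101]}
handle stage mm ((-82.77139282226562, -1.3132123947143555), (15.94637680053711, 55.31159591674805), 89.79669952392578) x [-0.11010166 -0.0557458 ] 0.03998114609796671
rim [-55.9  36.9] [-28.1  25.8] 0.0400167019145804
slope [0.0052 0.001  0.0399]
jar 781 [ 0.732 -0.084  0.042]
dish 607 [0.717 0.002 0.019]
pot 884 [0.696 0.083 0.035]
```

View pics/w8.png

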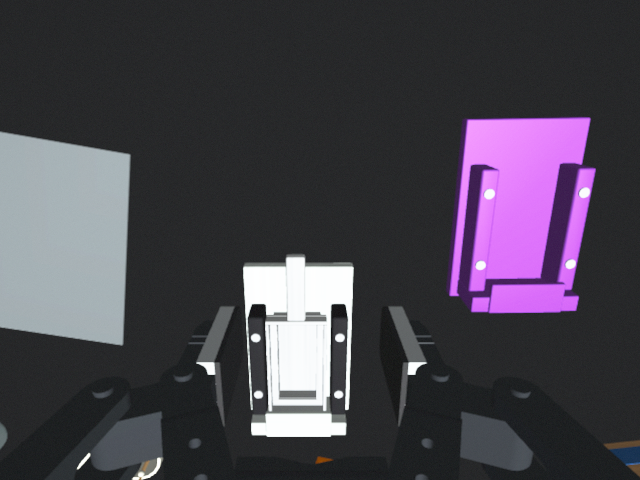

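The tray sits in the channel at (297,350) under the lip at (298,405), with the handle sticking out at (296,285). The handle end is at stage x = -110.1 mm, so it is home, and the tray is level.

```bash
python3 -c "
from bench import hand_in
print(hand_in())"
```

```text
the job is handed in; nothing more can be done
None
```

The top tray is fully home in the white sample stage and the job is handed in: by the last camera check it lay flat, against the stop and about 1 mm off centre, the jar, dish and pot had not moved, and the rest of the pile looked in place when I last checked it, right after the lift.

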